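Put the cassette tool away and walk the sticky chest lid shut

TASK

Put the loose steel cassette tool away in the well of the bamboo chest, then slide the chest's wide lid shut over it, all the way back until both ends sit against the back wall. The lid is sticky and cocks and binds when one end gets ahead, so ease it home with short pushes at one end and then the other, and never force it when it binds. Leave everything else where it is.

Things in the scene. Friction and masses are not known exactly. Their poses are not given: they have to be found in the camera images.
- case: Bamboo bike-care chest fixed on the table, 269 mm deep (x), 440 wide (y), 99 high. Origin: on the table under its middle; +x to its back wall (away from the robot), +y to its left end, z up. Side walls' inner faces at y = +-207 mm, topped by aluminium caps 91 to 99 mm high that reach in to y = +-189 mm over the lid's ends. Other sizes: see well_floor, board_edge, stop_middle.
- well_floor (a point): Foot of the well's middle partition, 14 mm above the table (floor height), at x = 56, y = 0 mm in the chest's frame. The well is the open-topped rear part of the chest, x from -8 to 120 and y from -185 to 185 mm, halved by this partition (y from -6 to 6 mm, 66 mm high); either half will do. The lid shuts over it.
- board_edge (a point): Middle of the back edge of the fixed front board, at x = -10, y = 0 mm in the chest's frame, on its top face 98 mm above the table. The board covers the front of the chest, x from -135 to -10 mm; the lid's front part slides in the pocket under it, out of reach.
- stop_middle (a point): Middle of the back wall's felt-faced inner side, x = 120, y = 0, height 78 mm in the chest's frame: what the lid's back edge butts against (its corner glides stand 1 mm proud). The wall's top is 90 mm high. The last 14 mm of the lid's runners are unworn and dry: there it takes 8 to 14 N to bring an end home.
- lid: Bamboo board 140 (x) by 400 (y) by 20 mm thick, 0.75 to 1 kg, held down by caps and front board; it slides along the chest's x only, guided by pins under it that straddle the partition. Origin: centre of its underside, 68 mm above the table (top 88 mm); axes as the chest's when square. It starts 72 to 88 mm open, the back of the well uncovered. Shut: origin at x = 49 mm in the chest's frame.
- knob_left (a point): Top centre of the lid's left knob, an upright steel cylinder 22 mm in diameter, 28 mm high, 116 mm above the table; 150 mm left (+y) of the lid's middle, 22 mm in from its far edge. Push it from the front with shut fingers held above the front board (98 mm), or grip it. An end slides on with 1 to 7 N (see stop_middle for the last bit); driven on, it cocks and binds: the force shoots up.
- knob_right (a point): The same at the right end (-y). The guide has 2 mm of play on each side, so the lid can cock about 0.035 rad: one knob some 10 mm ahead of the other. From square an end goes 10 to 14 mm before it binds, from the opposite slant 20 to 27 mm. Moving the other end on frees it. Over 25 N on the lid is forcing it; met at more than 45 mm/s, a bind or the stop can jolt past that.
- lid_far_left (a point): Point on the top of the lid's far (back) edge, 150 mm left of its middle; at x = 119 mm in the chest's frame when this end is home.
- lid_far_right (a point): The same at the right end, 150 mm right of the middle.
- cassette: Stainless steel cassette tool, 45 mm tall, 0.1 kg, standing on its nose on the table beside the chest, left or right. Origin: centre of its underside. From below: splined nose 23 mm diameter to 16 mm, flange 30 mm diameter to 20 mm, hexagon 24 mm across flats from 20 to 45 mm high (grip it here); the tool's y axis is square to one pair of flats. It fits under the lid standing or lying.
- bell: Green bell, 56 mm across, 38 mm high, standing in the well near one end. Origin: centre of its underside. To be left alone.
- patch_tin: Flat aluminium tin, 77 by 52 by 23 mm, lying in the well near the other end. Origin: centre of its underside. To be left alone.
- lever_a: Yellow tyre lever, 115 by 16 by 9 mm, flat on the table beside the chest on the side where the cassette tool is not. Origin: its underside, near the middle. To be left alone.
- lever_b: The other yellow tyre lever, flat on the table at the right, nearer the robot. To be left alone.
- jar: Clear glass jar, 86 mm across, 136 mm high with its steel knob lid, on the table to the left of the chest. Origin: centre of its underside. To be left alone.
- pump_base: Red aluminium floor-pump base, 235 by 140 mm, 72 mm high at its collar, on the table to the right of the chest. Origin: centre of its underside. To be left alone.
- hex_key: Dark steel hex key, 105 mm long, 6 mm thick, flat on the table at the left, nearer the robot. To be left alone.

How it is judged:
By the outcome, as a careful person would: the job done as asked, in the order asked, and still so for the second after the job is handed in, with the robot touching nothing.
It also fails if it takes over 72 s, if anything falls off the work surface, if the arm or the gripper's body presses on something with over 40 N, if the wrist force passes 120 N, or if a joint passes its speed limit or range.

ROBOT

A 6-joint arm with a two-finger parallel gripper is mounted at the origin on the work surface. World frame = base frame: x ahead of the robot, y to its left, z up, the work surface at z = 0. Lengths are in m, angles in rad, forces in N, time in s.
With the tool pointing down it reaches from about 0.325 to 0.775 m from the base axis. Payload 5.5 kg.
Tool frame: the origin (TCP) lies at the very end of the fingers, on their centre line; the grasp point (between the pads) lies bot.tcp_to_grasp behind it (bot.tcp_to_grasp is the distance from the TCP to the grasp point, in m); x points along the fingers, z is the direction in which the jaws open and shut, and the axes are right-handed (so a half turn about x gives the same grasp; the last joint's range is limited). The gripper opens to 85 mm and grips with 20 to 120 N. Pads are 22 mm wide; open, the fingers measure 114 mm over their backs; the gripper's body (76 mm by 85 mm) begins 54 mm behind the grasp point. The pads swing forward as they close: fully open they stand 13 mm farther back than shut.
Start: joints at [1.237, 0.091, 1.231, -0, 1.82, -0.057], TCP at [0.164, 0.577, 0.231] pointing down, gripper open.
Joint ranges: [-2.87, 2.87], [-0.86, 2.18], [0.17, 2.46], [-1.51, 4.65], [0.06, 2.69], [-2.65, 2.65]. Speed limits (rad/s): [2.57, 2.57, 3.01, 3.14, 3.14, 3.14].

INTERFACE

Orientations are given as a unit quaternion [w, x, y, z].
In Python, from cell import bot gives the robot as it stands.
- The arm moves only by the tool arm_command, never from a script. Its argument "steps" is a list of rows, each a list of 3 entries, a list of its own where there are three numbers: the shift along the tool's x, y, z in mm, then the turn, a rotation vector about the tool's x, y, z in rad, then the opening, from 0 (shut) to 1 (fully open). A call has 1 to 20 rows; each row is the pose to reach, as a shift and turn from the pose commanded when the call began, along the tool's axes at that moment; what a row does not reach only later rows make up. A row lasts 1/10 s, in which the tool goes at most 50 mm and 8.59 degrees, less where a joint would pass 70% of its speed; a pose out of reach is approached as far as the arm can. A call with a gripper value outside its range is refused whole. The fingers move at their own pace and stop on an object; the grip force is fixed at half the most. Time passes only in rows, so rows that repeat a pose let the fingers close. It gives the time, the measured TCP pose, the force and the opening at its end, in the units of the state.
- bot.read_state(): the state, without advancing time (a new reading comes with each control period).
- bot.snapshot(name): name is "scene" or "top"; returns a dict with "image" (384x512x3 uint8, red, green, blue), "depth" (384x512 float32, m along the optical axis (not along the pixel's ray), 0 where there is no reading), "camera_matrix" (3x3 intrinsics, pixels), "pose" (4x4, takes a point from camera to world coordinates). Camera axes: x right, y up, looking along -z (the intrinsics and any distortion apply to the point x, -y, -z); pixel columns grow to the right and rows downward; lengths in m; the calibration is good to about 2 mm. A picture is of the moment at which its call begins.
- bot.finish_job(): hands the job in, once; it reports no verdict.
The state is a dict: "clock": time; "joint_positions": joint angles; "joint_velocities": joint speeds; "joint_torque": joint torques, N m; "position": TCP position; "eef_rot": TCP orientation; "contact_force": force on the tool from outside, world axes, zero at the start; "torque": the same for the moment, N m; "grip_width": finger opening in m.
Only numpy, scipy, OpenCV 4.12 (cv2) and the standard library are available. Lean on these libraries where they do the work, as an engineer would, in place of code of your own. Each camera call takes 0.05 s, during which the arm holds its last target. There are 200 camera calls.

## Working session

There is one attempt and no reset: what is moved stays moved. The work goes in short steps, Python scripts to look and compute and a tool call to move; the robot and the scene stay as the last step left them, time stands still between calls to the robot, and variables do not carry over. Pictures are saved under pics/ and viewed, about 8 in all and at most 12, crops included, and the job is handed in when it is done.

Besides the shell and the picture viewer there is one more tool, called after ">>>" by a JSON object that holds its "fn" and its "kwargs", one argument or row to a line. arm_command: Moves the arm, as the interface text tells. Its arguments: {"type":"object","properties":{"steps":{"type":"array"}},"required":["steps"]}

```bash
ls; mkdir -p pics; cat > h.py <<'E'
import numpy as np, cv2
from cell import bot
from scipy.spatial.transform import Rotation as R
def snap(n,f=None):
    s=bot.snapshot(n)
    if f: cv2.imwrite(f,s['image'][:,:,::-1])
    return s
def ray(s,u,v,z):
    K=s['camera_matrix'];T=s['pose']
    d=np.array([(u-K[0,2])/K[0,0],-(v-K[1,2])/K[1,1],-1.])
    d=T[:3,:3]@d;o=T[:3,3]
    return o+d*(z-o[2])/d[2]
def pt(s,u,v):
    K=s['camera_matrix'];T=s['pose'];z=s['depth'][v,u]
    return T[:3,:3]@(z*np.array([(u-K[0,2])/K[0,0],-(v-K[1,2])/K[1,1],-1.]))+T[:3,3]
def cloud(s):
    K=s['camera_matrix'];T=s['pose'];z=s['depth']
    v,u=np.mgrid[:384,:512]
    P=np.stack([(u-K[0,2])/K[0,0]*z,-(v-K[1,2])/K[1,1]*z,-z],-1)
    return P@T[:3,:3].T+T[:3,3]
def proj(s,p):
    K=s['camera_matrix'];T=s['pose'];q=T[:3,:3].T@(np.array(p)-T[:3,3])
    return K[0,0]*q[0]/-q[2]+K[0,2],K[1,1]*-q[1]/-q[2]+K[1,2]
def tool():
    st=bot.read_state();w,x,y,z=st['eef_rot']
    return np.array(st['position']),R.from_quat([x,y,z,w]).as_matrix(),st
E
python3 - <<'E'
from h import *
a=snap('top');b=snap('scene')
cv2.imwrite('pics/1.png',np.vstack([a['image'],b['image']])[:,:,::-1][:, :] if 0 else cv2.resize(a['image'],(768,576),interpolation=cv2.INTER_CUBIC)[:,:,::-1])
cv2.imwrite('pics/2.png',cv2.resize(b['image'],(768,576))[:,:,::-1])
for s in(a,b):print(s['camera_matrix'],s['pose'])
p,M,st=tool();print(p,M.round(3),st,bot.tcp_to_grasp)
E
```

```text
pics
[[464.66756199   0.         254.59592331]
 [  0.         464.66756199 191.48610614]
 [  0.           0.           1.        ]] [[ 0.00340021  0.99334827 -0.11509843  0.33136897]
 [-0.99997028  0.00258108 -0.00726508 -0.01330343]
 [-0.00691967  0.11511971  0.99332752  1.38315234]
 [ 0.          0.          0.          1.        ]]
[[494.3177361    0.         259.01901075]
 [  0.         494.3177361  199.31637749]
 [  0.           0.           1.        ]] [[ 0.31500342 -0.80812458  0.49770223  1.12756781]
 [ 0.94906058  0.2640417  -0.17194767 -0.22745976]
 [ 0.007541    0.52651367  0.85013322  1.15387894]
 [ 0.          0.          0.          1.        ]]
[0.16388185 0.57693972 0.23026308] [[-0.001 -0.962  0.273]
 [-0.002  0.273  0.962]
 [-1.     0.    -0.002]] {'clock': 0.1, 'joint_positions': array([ 1.23730036e+00,  9.18070214e-02,  1.23174210e+00,  2.33403775e-05,
        1.81977855e+00, -5.66664292e-02]), 'joint_velocities': array([ 0.0009585 , -0.00169385, -0.00206673, -0.0001648 ,  0.00164657,
        0.00012471]), 'joint_torque': array([ 2.36048603e-03, -4.60217214e+01, -4.19217038e+01, -8.85722216e-05,
        1.06726581e-02,  4.27151895e-05]), 'position': array([0.16388185, 0.57693972, 0.23026308]), 'eef_rot': array([ 0.56368909, -0.42656763,  0.56471722,  0.42589803]), 'contact_force': array([ 0.22741893, -0.70678688,  0.02182863]), 'torque': array([-0.02688792, -0.01017216, -0.01614369]), 'grip_width': 0.08545244758585531} 0.0187
```

View pics/1.png

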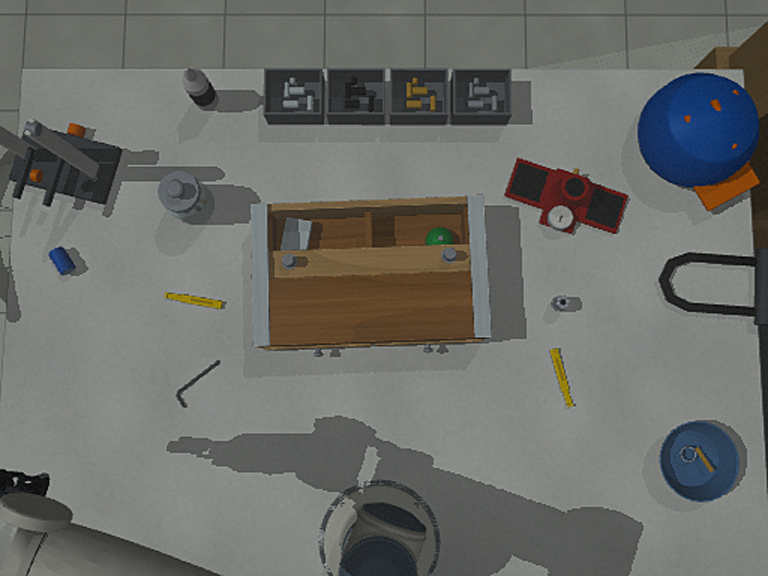

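View pics/2.png

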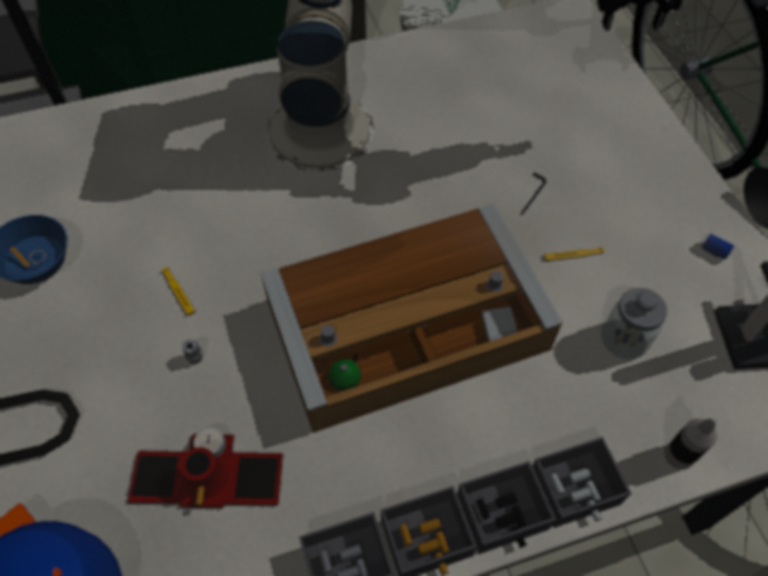

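The top view shows the chest at px (250-490, 195-350), knobs at (289,260) and (449,254), tin left, bell right in the well. The cassette is at (561,302), to the right of the chest. The scene view agrees.

```bash
python3 - <<'E'
from h import *
a=snap('top');b=snap('scene')
for n,s in(('top',a),('scene',b)):
    P=cloud(s);ok=(s['depth']>0)&(P[...,0]>.25)&(P[...,0]<.85)&(abs(P[...,1])<.45)
    # chest: points z .05-.105 in box region
    m=ok&(P[...,2]>.085)&(P[...,2]<.105)&(abs(P[...,1])<.3)
    nl,L,S,C=cv2.connectedComponentsWithStats(m.astype(np.uint8))
    k=1+np.argmax(S[1:,4]);q=P[L==k]
    r=cv2.minAreaRect(q[:,:2].astype(np.float32));print(n,'chest',r,cv2.boxPoints(r).round(3).tolist(), np.percentile(q[:,2],[5,50,95]))
    g=s['image'].astype(int)
    for nm,lo,hi in(('knobs',.106,.13),):
        m=ok&(P[...,2]>lo)&(P[...,2]<hi)&(abs(P[...,1])<.22)
        nl,L,S,C=cv2.connectedComponentsWithStats(m.astype(np.uint8))
        for k in range(1,nl):
            if S[k,4]>8:
                q=P[L==k];print(nm,S[k,4],C[k],np.median(q,0).round(4),ray(s,*C[k],.116).round(4))
    m=ok&(P[...,2]>.01)&(P[...,2]<.06)&(P[...,1]<-.15)
    nl,L,S,C=cv2.connectedComponentsWithStats(m.astype(np.uint8))
    for k in range(1,nl):
        if S[k,4]>15:
            q=P[L==k];t=q[q[:,2]>.04];print('low',S[k,4],C[k].round(1),q.mean(0).round(3),q.max(0).round(3),t.mean(0).round(4) if len(t) else 0)
s=a
cv2.imwrite('pics/3.png',np.hstack([cv2.resize(a['image'][185:220,355:395],(400,350),interpolation=cv2.INTER_CUBIC),cv2.resize(b['image'][215:250,108:148],(400,350),interpolation=cv2.INTER_CUBIC)])[:,:,::-1])
E
```

```text
top chest ((0.5149266719818115, 0.0209055095911026), (0.26970162987709045, 0.44067347049713135), 2.3522000312805176) [[0.3709999918937683, 0.23600000143051147], [0.3889999985694885, -0.20499999821186066], [0.6589999794960022, -0.1940000057220459], [0.640999972820282, 0.24699999392032623]] [0.0863164  0.09566308 0.1006531 ]
knobs 49 [299.55102041 168.55102041] [ 0.5418 -0.1289  0.1136] [ 0.5422 -0.1279  0.116 ]
knobs 50 [191.5  172.64] [0.5299 0.1706 0.1146] [0.5301 0.1703 0.116 ]
low 244 [322.4  78.1] [ 0.83  -0.205  0.038] [ 0.85  -0.151  0.06 ] [ 0.8304 -0.2077  0.0514]
low 876 [365.2 131.4] [ 0.671 -0.334  0.019] [ 0.752 -0.258  0.059] [ 0.665  -0.3578  0.0477]
low 204 [396.5 137.8] [ 0.654 -0.429  0.013] [ 0.696 -0.4    0.021] 0
low 122 [306.5 150.5] [ 0.612 -0.157  0.024] [ 0.644 -0.15   0.059] [ 0.6118 -0.1597  0.0501]
low 94 [373.2 201.6] [ 0.459 -0.348  0.037] [ 0.474 -0.336  0.049] [ 0.4598 -0.3503  0.0444]
low 35 [312.1 226.7] [ 0.385 -0.168  0.051] [ 0.387 -0.15   0.06 ] [ 0.3852 -0.1704  0.0552]
scene chest ((0.5162215828895569, 0.020444035530090332), (0.2737712860107422,
[... 262 characters left out ...]
331.01612903 184.69354839] [0.534  0.1694 0.1138] [0.5352 0.1685 0.116 ]
knobs 65 [218.32307692 220.72307692] [ 0.5463 -0.1298  0.1141] [ 0.547  -0.1296  0.116 ]
low 44 [184.8 217.9] [ 0.465 -0.202  0.033] [ 0.534 -0.199  0.058] [ 0.4738 -0.2019  0.049 ]
low 145 [127.9 233.4] [ 0.466 -0.351  0.036] [ 0.478 -0.338  0.048] [ 0.4628 -0.3516  0.0439]
low 189 [212.6 276. ] [ 0.645 -0.177  0.035] [ 0.66  -0.15   0.059] [ 0.6459 -0.1773  0.0499]
low 79 [214.3 251.4] [ 0.572 -0.154  0.013] [ 0.61  -0.15   0.018] 0
low 1982 [145.5 315.3] [ 0.684 -0.353  0.017] [ 0.751 -0.256  0.056] [ 0.7007 -0.3682  0.0466]
low 336 [223.2 353.8] [ 0.833 -0.205  0.04 ] [ 0.849 -0.15   0.06 ] [ 0.8333 -0.2065  0.0528]
```

View pics/3.png

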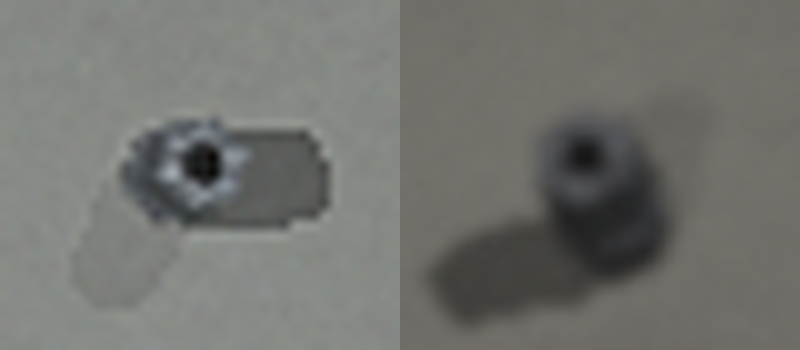

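```bash
cat >> h.py <<'E'
C0=np.array([.5152,.0206]);YAW=.042
RC=np.array([[np.cos(YAW),-np.sin(YAW)],[np.sin(YAW),np.cos(YAW)]])
def ch(p): return (np.array(p)[...,:2]-C0)@RC
def wd(q): return C0+RC@np.array(q)
E
python3 - <<'E'
from h import *
a=snap('top');b=snap('scene')
print('cass top',ray(a,375,200.8,.045),'scene',ray(b,125.7,230,.045))
for n,s in(('top',a),('scene',b)):
    P=cloud(s);Q=ch(P);z=P[...,2]
    w=(s['depth']>0)&(Q[...,0]>.047)&(Q[...,0]<.117)&(abs(Q[...,1])<.183)&(z<.07)
    for nm,y0,y1,zt in(('tin',.05,.183,.022),('bell',-.183,-.05,.022)):
        m=w&(Q[...,1]>y0)&(Q[...,1]<y1)&(z>zt)
        print(n,nm,m.sum(),Q[m].min(0).round(3),Q[m].max(0).round(3),z[m].max().round(3))
    g=cv2.cvtColor(s['image'],cv2.COLOR_RGB2HSV)
    m=w&(g[...,0]>45)&(g[...,0]<85)&(g[...,1]>120);print('green',Q[m].min(0),Q[m].max(0),Q[m].mean(0))
E
```

```text
cass top [ 0.4602549  -0.35125012  0.045     ] scene [ 0.46025079 -0.35328779  0.045     ]
top tin 378 [0.052 0.082] [0.117 0.173] 0.044
top bell 176 [ 0.052 -0.164] [ 0.101 -0.074] 0.054
green [ 0.05176797 -0.16387223] [ 0.084949   -0.11304597] [ 0.06672562 -0.13727779]
scene tin 350 [0.047 0.113] [0.098 0.183] 0.067
scene bell 333 [ 0.047 -0.167] [ 0.093 -0.112] 0.054
green [ 0.04707206 -0.16570755] [ 0.09016148 -0.11575749] [ 0.07072754 -0.14174635]
```

```bash
cat >> h.py <<'E'
def go(*ws,yaw=None):
    p,M,st=tool()
    for w in ws: print('to',w,'->',((M.T@(np.array(w)-p))*1000).round(1).tolist())
    cur=np.arctan2(M[1,2],M[0,2]);print('p',p.round(4),'jawyaw',cur.round(3),'turn',None if yaw is None else -(yaw-cur))
E
python3 - <<'E'
from h import *
go((.47,.12,.2303),(.46,-.352,.17),yaw=1.613)
E
```

```text
to (0.47, 0.12, 0.2303) -> [0.8, -419.3, -356.1]
to (0.46, -0.352, 0.17) -> [61.4, -538.7, -812.8]
p [0.1639 0.5771 0.2309] jawyaw 1.294 turn -0.3190019568095772
```

>>> {"fn": "arm_command", "kwargs": {
  "steps": [
    [[0,-80,-68],[0,0,0],1],
    [[0,-120,-102],[0,0,0],1],
    [[0,-160,-136],[0,0,0],1],
    [[0,-200,-170],[0,0,0],1],
    [[0,-240,-204],[-0.05,0,0],1],
    [[0,-280,-238],[-0.1,0,0],1],
    [[0,-320,-272],[-0.15,0,0],1],
    [[0,-360,-306],[-0.2,0,0],1],
    [[0,-400,-340],[-0.25,0,0],1],
    [[0,-420,-370],[-0.3,0,0],1],
    [[0,-435,-415],[-0.319,0,0],1],
    [[0,-450,-460],[-0.319,0,0],1],
    [[0,-460,-505],[-0.319,0,0],1],
    [[0,-470,-550],[-0.319,0,0],1],
    [[0,-480,-595],[-0.319,0,0],1],
    [[0,-495,-640],[-0.319,0,0],1],
    [[10,-505,-685],[-0.319,0,0],1],
    [[20,-520,-730],[-0.319,0,0],1],
    [[40,-530,-770],[-0.319,0,0],1],
    [[60,-539,-813],[-0.319,0,0],1]
  ]
}}

```text
clock: 2.3
position: [0.4613, -0.332, 0.1809]
eef_rot: [-0.49, 0.511, -0.489, -0.51]
contact_force: [0.2, 0.4, -0.2]
grip_width: 0.0856
```

```bash
python3 - <<'E'
from h import *
go((.46,-.352,.17),(.46,-.352,.023),yaw=1.613)
print(tool()[1].round(3))
E
```

```text
to (0.46, -0.352, 0.17) -> [11.0, 2.1, -19.9]
to (0.46, -0.352, 0.023) -> [158.0, 2.4, -19.7]
p [ 0.4613 -0.332   0.1809] jawyaw 1.613 turn -0.00034646937607085704
[[ 0.002 -0.999 -0.042]
 [-0.001 -0.042  0.999]
 [-1.    -0.002 -0.001]]
```

>>> {"fn": "arm_command", "kwargs": {
  "steps": [
    [[0,0,0],[0,0,0],1],
    [[0,0,0],[0,0,0],1],
    [[0,0,0],[0,0,0],1]
  ]
}}

```text
clock: 2.6
position: [0.4618, -0.329, 0.1816]
eef_rot: [-0.489, 0.511, -0.489, -0.51]
contact_force: [-0.7, 0.5, -0.1]
grip_width: 0.0853
```

>>> {"fn": "arm_command", "kwargs": {
  "steps": [
    [[20,2,-23],[0,0,0],1],
    [[50,2,-23],[0,0,0],1],
    [[80,2,-23],[0,0,0],1],
    [[105,2,-23],[0,0,0],1],
    [[125,2,-23],[0,0,0],1],
    [[140,2,-23],[0,0,0],1],
    [[150,2,-23],[0,0,0],1],
    [[158,2,-23],[0,0,0],1],
    [[158,2,-23],[0,0,0],1],
    [[158,2,-23],[0,0,0],0.6],
    [[158,2,-23],[0,0,0],0.4],
    [[158,2,-23],[0,0,0],0.2],
    [[158,2,-23],[0,0,0],0],
    [[158,2,-23],[0,0,0],0],
    [[158,2,-23],[0,0,0],0],
    [[158,2,-23],[0,0,0],0],
    [[158,2,-23],[0,0,0],0],
    [[158,2,-23],[0,0,0],0]
  ]
}}

```text
clock: 4.4
position: [0.4607, -0.3531, 0.0235]
eef_rot: [-0.489, 0.511, -0.489, -0.51]
contact_force: [-0.2, -0.0, 6.0]
grip_width: 0.0242
```

>>> {"fn": "arm_command", "kwargs": {
  "steps": [
    [[-10,0,0],[0,0,0],0],
    [[-30,0,0],[0,0,0],0],
    [[-60,0,0],[0,0,0],0],
    [[-95,0,0],[0,0,0],0],
    [[-130,0,0],[0,0,0],0],
    [[-155,0,0],[0,0,0],0],
    [[-155,0,0],[0,0,0],0],
    [[-155,0,0],[0,0,0],0]
  ]
}}

```text
clock: 5.2
position: [0.4603, -0.3527, 0.1775]
eef_rot: [0.489, -0.51, 0.489, 0.51]
contact_force: [0.3, -0.8, -1.3]
grip_width: 0.0245
```

```bash
python3 - <<'E'
from h import *
x,y=wd((.084,-.058));print(x,y)
go((x,y,.178),yaw=1.613)
E
```

```text
0.6015612067694605 -0.03382188866000982
to (np.float64(0.6015612067694605), np.float64(-0.03382188866000982), 0.178) -> [-0.5, -154.6, 312.6]
p [ 0.4603 -0.3527  0.1775] jawyaw 1.613 turn -1.3576662911019e-05
```

>>> {"fn": "arm_command", "kwargs": {
  "steps": [
    [[0,-8,15],[0,0,0],0],
    [[0,-22,45],[0,0,0],0],
    [[0,-38,78],[0,0,0],0],
    [[0,-54,111],[0,0,0],0],
    [[0,-71,144],[0,0,0],0],
    [[0,-87,177],[0,0,0],0],
    [[0,-104,210],[0,0,0],0],
    [[0,-120,243],[0,0,0],0],
    [[0,-136,275],[0,0,0],0],
    [[0,-148,300],[0,0,0],0],
    [[0,-155,313],[0,0,0],0],
    [[0,-155,313],[0,0,0],0],
    [[0,-155,313],[0,0,0],0],
    [[0,-155,313],[0,0,0],0]
  ]
}}

```text
clock: 6.6
position: [0.6016, -0.0347, 0.1774]
eef_rot: [0.489, -0.51, 0.49, 0.51]
contact_force: [-0.6, 0.5, -0.8]
grip_width: 0.0241
```

```bash
python3 - <<'E'
from h import *
x,y=wd((.084,-.058))
go((x,y,.040),yaw=1.613)
b=snap('scene');cv2.imwrite('pics/4.png',cv2.resize(b['image'][130:300,160:390],(690,510),interpolation=cv2.INTER_CUBIC)[:,:,::-1])
E
```

```text
to (np.float64(0.6015612067694605), np.float64(-0.03382188866000982), 0.04) -> [137.4, -0.1, 0.9]
p [ 0.6016 -0.0347  0.1774] jawyaw 1.612 turn -0.0014725639138122304
```

View pics/4.png

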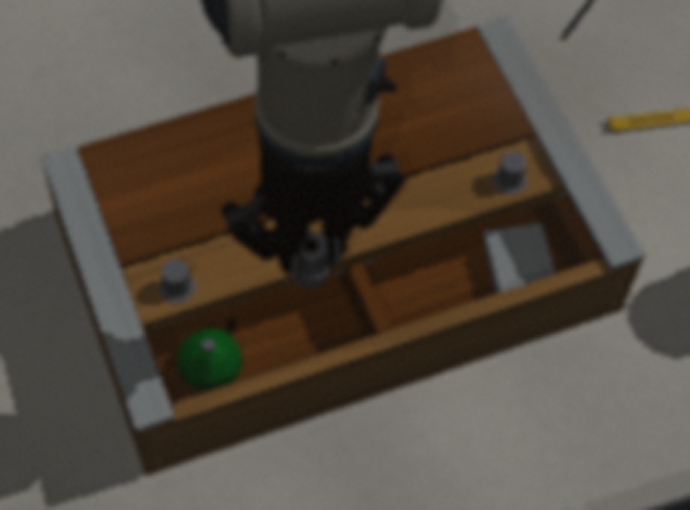

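The tool is held over the free right half between partition and bell; the bell has a small lever sticking out toward the partition, so I shift 8 mm toward the partition.

>>> {"fn": "arm_command", "kwargs": {
  "steps": [
    [[0,0,5],[0,0,0],0],
    [[15,0,9],[0,0,0],0],
    [[35,0,9],[0,0,0],0],
    [[55,0,9],[0,0,0],0],
    [[75,0,9],[0,0,0],0],
    [[95,0,9],[0,0,0],0],
    [[112,0,9],[0,0,0],0],
    [[124,0,9],[0,0,0],0],
    [[131,0,9],[0,0,0],0],
    [[136,0,9],[0,0,0],0],
    [[138,0,9],[0,0,0],0],
    [[138,0,9],[0,0,0],0],
    [[138,0,9],[0,0,0],0]
  ]
}}

```text
clock: 7.95
position: [0.6021, -0.0245, 0.0406]
eef_rot: [-0.49, 0.511, -0.489, -0.51]
contact_force: [0.6, -0.3, -1.0]
grip_width: 0.0242
```

>>> {"fn": "arm_command", "kwargs": {
  "steps": [
    [[1,0,0],[0,0,0],0],
    [[2,0,0],[0,0,0],0],
    [[2,0,0],[0,0,0],0],
    [[2,0,0],[0,0,0],0]
  ]
}}

```text
clock: 8.35
position: [0.6016, -0.0245, 0.0377]
eef_rot: [0.489, -0.51, 0.489, 0.51]
contact_force: [0.4, -1.4, -1.4]
grip_width: 0.0243
```

>>> {"fn": "arm_command", "kwargs": {
  "steps": [
    [[0,0,0],[0,0,0],0.34],
    [[0,0,0],[0,0,0],0.38],
    [[0,0,0],[0,0,0],0.4],
    [[0,0,0],[0,0,0],0.4],
    [[0,0,0],[0,0,0],0.4]
  ]
}}

```text
clock: 8.85
position: [0.6017, -0.0245, 0.0378]
eef_rot: [-0.489, 0.51, -0.489, -0.51]
contact_force: [-0.8, -0.6, 0.0]
grip_width: 0.0341
```

>>> {"fn": "arm_command", "kwargs": {
  "steps": [
    [[-5,0,0],[0,0,0],0.4],
    [[-15,0,0],[0,0,0],0.4],
    [[-35,0,0],[0,0,0],0.4],
    [[-60,0,0],[0,0,0],0.4],
    [[-85,0,0],[0,0,0],0.3],
    [[-110,0,0],[0,0,0],0.2],
    [[-110,25,-10],[0,0,0],0],
    [[-110,60,-40],[0,0,0],0],
    [[-110,90,-75],[0,0,0],0],
    [[-110,108,-98],[0,0,0],0],
    [[-110,112,-100],[0,0,0],0],
    [[-110,112,-100],[0,0,0],0]
  ]
}}

```text
clock: 10.05
position: [0.4939, -0.1295, 0.1489]
eef_rot: [-0.49, 0.511, -0.489, -0.51]
contact_force: [-0.4, 0.9, -0.8]
grip_width: -0.0002
```

```bash
python3 - <<'E'
from h import *
x,y=wd((-.010,-.150))
go((x,y,.105),yaw=1.613)
print(tool()[2]['grip_width'])
b=snap('scene');cv2.imwrite('pics/5.png',cv2.resize(b['image'][130:300,160:390],(690,510),interpolation=cv2.INTER_CUBIC)[:,:,::-1])
E
```

```text
to (np.float64(0.5115069666668934), np.float64(-0.12968759597784696), 0.105) -> [43.9, -17.5, -0.9]
p [ 0.4939 -0.1295  0.1489] jawyaw 1.611 turn -0.0017148291112152325
-0.00018003306197463432
```

View pics/5.png

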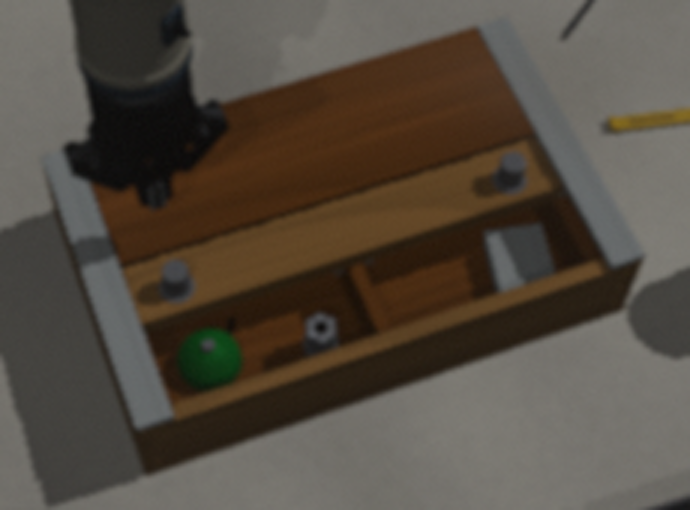

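The cassette stands upright in the right half at (320,335), clear of bell and partition; the lid is still square.

>>> {"fn": "arm_command", "kwargs": {
  "steps": [
    [[15,0,0],[0,0,0],0],
    [[32,0,0],[0,0,0],0],
    [[41,0,0],[0,0,0],0],
    [[44,0,0],[0,0,0],0],
    [[44,-4,0],[0,0,0],0],
    [[44,-8,0],[0,0,0],0],
    [[44,-12,0],[0,0,0],0],
    [[44,-16,0],[0,0,0],0],
    [[44,-20,0],[0,0,0],0],
    [[44,-22,0],[0,0,0],0],
    [[44,-24,0],[0,0,0],0],
    [[44,-26,0],[0,0,0],0],
    [[44,-28,0],[0,0,0],0]
  ]
}}

```text
clock: 11.4
position: [0.5216, -0.128, 0.1037]
eef_rot: [0.489, -0.51, 0.49, 0.511]
contact_force: [-2.8, -0.1, 0.9]
grip_width: -0.0001
```

>>> {"fn": "arm_command", "kwargs": {
  "steps": [
    [[0,-2,0],[0,0,0],0],
    [[0,-4,0],[0,0,0],0],
    [[0,-6,0],[0,0,0],0]
  ]
}}

```text
clock: 11.7
position: [0.5278, -0.1276, 0.1036]
eef_rot: [0.489, -0.51, 0.489, 0.511]
contact_force: [-4.2, 0.8, 0.8]
grip_width: -0.0002
```

>>> {"fn": "arm_command", "kwargs": {
  "steps": [
    [[-1,7,0],[0,0,0],0],
    [[-1,14,15],[0,0,0],0],
    [[-1,14,50],[0,0,0],0],
    [[-1,14,92],[0,0,0],0],
    [[-1,14,134],[0,0,0],0],
    [[-1,14,176],[0,0,0],0],
    [[-1,14,218],[0,0,0],0],
    [[-1,14,260],[0,0,0],0],
    [[-1,14,288],[0,0,0],0],
    [[-1,14,300],[0,0,0],0],
    [[-1,12,300],[0,0,0],0],
    [[-1,9,300],[0,0,0],0],
    [[-1,6,300],[0,0,0],0],
    [[-1,4,300],[0,0,0],0],
    [[-1,2,300],[0,0,0],0],
    [[-1,0,300],[0,0,0],0],
    [[-1,-2,300],[0,0,0],0],
    [[-1,-4,300],[0,0,0],0],
    [[-1,-6,300],[0,0,0],0]
  ]
}}

```text
clock: 13.6
position: [0.5213, 0.1721, 0.1046]
eef_rot: [0.489, -0.51, 0.49, 0.51]
contact_force: [-5.2, -2.8, 1.8]
grip_width: 0.0
```

```bash
cat > w.py <<'E'
from h import *
p,M,st=tool();print('tcp chest',(ch(p)*1000).round(1),p[2].round(4),st['contact_force'],np.arctan2(M[1,2],M[0,2]).round(3))
E
python3 w.py
```

```text
tcp chest [ 12.4 151.1] 0.1046 [-5.23179088 -2.81890294  1.75046973] 1.613
```

>>> {"fn": "arm_command", "kwargs": {
  "steps": [
    [[0,7,0],[0,0,0],0],
    [[0,13,-15],[0,0,0],0],
    [[0,13,-50],[0,0,0],0],
    [[0,13,-92],[0,0,0],0],
    [[0,13,-134],[0,0,0],0],
    [[0,13,-176],[0,0,0],0],
    [[0,13,-218],[0,0,0],0],
    [[0,13,-260],[0,0,0],0],
    [[0,13,-288],[0,0,0],0],
    [[0,13,-301],[0,0,0],0],
    [[0,11,-301],[0,0,0],0],
    [[0,9,-301],[0,0,0],0],
    [[0,6,-301],[0,0,0],0],
    [[0,4,-301],[0,0,0],0],
    [[0,2,-301],[0,0,0],0],
    [[0,-1,-301],[0,0,0],0],
    [[0,-4,-301],[0,0,0],0],
    [[0,-6,-301],[0,0,0],0],
    [[0,-7,-301],[0,0,0],0],
    [[0,-8,-301],[0,0,0],0]
  ]
}}

```text
clock: 15.6
position: [0.5417, -0.1279, 0.1045]
eef_rot: [0.489, -0.51, 0.489, 0.511]
contact_force: [-4.3, 1.7, 1.7]
grip_width: -0.0002
```

```bash
python3 w.py
```

```text
tcp chest [  20.2 -149.5] 0.1045 [-4.25432649  1.70598877  1.72736399] 1.613
```

>>> {"fn": "arm_command", "kwargs": {
  "steps": [
    [[0,7,0],[0,0,0],0],
    [[0,15,15],[0,0,0],0],
    [[0,15,50],[0,0,0],0],
    [[0,15,92],[0,0,0],0],
    [[0,15,134],[0,0,0],0],
    [[0,15,176],[0,0,0],0],
    [[0,15,218],[0,0,0],0],
    [[0,15,260],[0,0,0],0],
    [[0,15,288],[0,0,0],0],
    [[0,13,300],[0,0,0],0],
    [[0,10,300],[0,0,0],0],
    [[0,8,300],[0,0,0],0],
    [[0,6,300],[0,0,0],0],
    [[0,4,300],[0,0,0],0],
    [[0,2,300],[0,0,0],0],
    [[0,-1,300],[0,0,0],0],
    [[0,-4,300],[0,0,0],0],
    [[0,-6,300],[0,0,0],0],
    [[0,-7,300],[0,0,0],0],
    [[0,-8,300],[0,0,0],0]
  ]
}}

```text
clock: 17.6
position: [0.5365, 0.1712, 0.1046]
eef_rot: [0.488, -0.51, 0.491, 0.511]
contact_force: [-7.3, -4.8, 3.5]
grip_width: 0.0001
```

```bash
python3 w.py
```

```text
tcp chest [ 27.6 149.6] 0.1046 [-7.30357901 -4.75189961  3.50889533] 1.613
```

>>> {"fn": "arm_command", "kwargs": {
  "steps": [
    [[0,7,0],[0,0,0],0],
    [[0,15,-15],[0,0,0],0],
    [[0,15,-50],[0,0,0],0],
    [[0,15,-92],[0,0,0],0],
    [[0,15,-134],[0,0,0],0],
    [[0,15,-176],[0,0,0],0],
    [[0,15,-218],[0,0,0],0],
    [[0,15,-260],[0,0,0],0],
    [[0,15,-288],[0,0,0],0],
    [[0,13,-300],[0,0,0],0],
    [[0,10,-300],[0,0,0],0],
    [[0,8,-300],[0,0,0],0],
    [[0,6,-300],[0,0,0],0],
    [[0,4,-300],[0,0,0],0],
    [[0,2,-300],[0,0,0],0],
    [[0,0,-300],[0,0,0],0],
    [[0,-3,-300],[0,0,0],0],
    [[0,-5,-300],[0,0,0],0],
    [[0,-6,-300],[0,0,0],0],
    [[0,-7,-300],[0,0,0],0]
  ]
}}

```text
clock: 19.6
position: [0.5563, -0.127, 0.1045]
eef_rot: [0.489, -0.51, 0.49, 0.511]
contact_force: [-6.6, 3.3, 2.8]
grip_width: 0.0002
```

```bash
python3 w.py
```

```text
tcp chest [  34.8 -149.2] 0.1045 [-6.57216172  3.33857095  2.80023057] 1.613
```

>>> {"fn": "arm_command", "kwargs": {
  "steps": [
    [[0,7,0],[0,0,0],0],
    [[0,15,15],[0,0,0],0],
    [[0,15,50],[0,0,0],0],
    [[0,15,92],[0,0,0],0],
    [[0,15,134],[0,0,0],0],
    [[0,15,176],[0,0,0],0],
    [[0,15,218],[0,0,0],0],
    [[0,15,260],[0,0,0],0],
    [[0,15,288],[0,0,0],0],
    [[0,13,299],[0,0,0],0],
    [[0,10,299],[0,0,0],0],
    [[0,8,299],[0,0,0],0],
    [[0,6,299],[0,0,0],0],
    [[0,4,299],[0,0,0],0],
    [[0,2,299],[0,0,0],0],
    [[0,0,299],[0,0,0],0],
    [[0,-3,299],[0,0,0],0],
    [[0,-5,299],[0,0,0],0],
    [[0,-6,299],[0,0,0],0],
    [[0,-7,299],[0,0,0],0]
  ]
}}

```text
clock: 21.6
position: [0.5506, 0.1711, 0.1046]
eef_rot: [0.489, -0.51, 0.49, 0.511]
contact_force: [-6.1, -3.4, 2.5]
grip_width: 0.0001
```

```bash
python3 w.py
```

```text
tcp chest [ 41.7 148.9] 0.1046 [-6.14423476 -3.39812313  2.48056119] 1.613
```

Right: 34.8 → ~48.7.

>>> {"fn": "arm_command", "kwargs": {
  "steps": [
    [[0,7,0],[0,0,0],0],
    [[0,15,-15],[0,0,0],0],
    [[0,15,-50],[0,0,0],0],
    [[0,15,-92],[0,0,0],0],
    [[0,15,-134],[0,0,0],0],
    [[0,15,-176],[0,0,0],0],
    [[0,15,-218],[0,0,0],0],
    [[0,15,-260],[0,0,0],0],
    [[0,15,-288],[0,0,0],0],
    [[0,13,-299],[0,0,0],0],
    [[0,10,-299],[0,0,0],0],
    [[0,8,-299],[0,0,0],0],
    [[0,6,-299],[0,0,0],0],
    [[0,4,-299],[0,0,0],0],
    [[0,2,-299],[0,0,0],0],
    [[0,0,-299],[0,0,0],0],
    [[0,-3,-299],[0,0,0],0],
    [[0,-5,-299],[0,0,0],0],
    [[0,-6,-299],[0,0,0],0],
    [[0,-7,-299],[0,0,0],0]
  ]
}}

```text
clock: 23.6
position: [0.5703, -0.1265, 0.1045]
eef_rot: [0.489, -0.51, 0.49, 0.511]
contact_force: [-6.5, 3.6, 1.4]
grip_width: 0.0
```

```bash
python3 w.py
```

```text
tcp chest [  48.8 -149.2] 0.1045 [-6.53341452  3.62964457  1.41572915] 1.613
```

>>> {"fn": "arm_command", "kwargs": {
  "steps": [
    [[0,7,0],[0,0,0],0],
    [[0,15,15],[0,0,0],0],
    [[0,15,50],[0,0,0],0],
    [[0,15,92],[0,0,0],0],
    [[0,15,134],[0,0,0],0],
    [[0,15,176],[0,0,0],0],
    [[0,15,218],[0,0,0],0],
    [[0,15,260],[0,0,0],0],
    [[0,15,288],[0,0,0],0],
    [[0,13,299],[0,0,0],0],
    [[0,10,299],[0,0,0],0],
    [[0,8,299],[0,0,0],0],
    [[0,6,299],[0,0,0],0],
    [[0,4,299],[0,0,0],0],
    [[0,2,299],[0,0,0],0],
    [[0,0,299],[0,0,0],0],
    [[0,-3,299],[0,0,0],0],
    [[0,-5,299],[0,0,0],0],
    [[0,-6,299],[0,0,0],0],
    [[0,-7,299],[0,0,0],0]
  ]
}}

```text
clock: 25.6
position: [0.5646, 0.1717, 0.1045]
eef_rot: [0.489, -0.51, 0.49, 0.511]
contact_force: [-5.7, -4.0, 2.5]
grip_width: -0.0002
```

```bash
python3 w.py
```

```text
tcp chest [ 55.7 148.9] 0.1045 [-5.65373482 -3.9832249   2.49396063] 1.613
```

Right: 48.8 → ~61.

>>> {"fn": "arm_command", "kwargs": {
  "steps": [
    [[0,7,0],[0,0,0],0],
    [[0,15,-15],[0,0,0],0],
    [[0,15,-50],[0,0,0],0],
    [[0,15,-92],[0,0,0],0],
    [[0,15,-134],[0,0,0],0],
    [[0,15,-176],[0,0,0],0],
    [[0,15,-218],[0,0,0],0],
    [[0,15,-260],[0,0,0],0],
    [[0,15,-288],[0,0,0],0],
    [[0,13,-299],[0,0,0],0],
    [[0,10,-299],[0,0,0],0],
    [[0,8,-299],[0,0,0],0],
    [[0,6,-299],[0,0,0],0],
    [[0,4,-299],[0,0,0],0],
    [[0,2,-299],[0,0,0],0],
    [[0,0,-299],[0,0,0],0],
    [[0,-2,-299],[0,0,0],0],
    [[0,-4,-299],[0,0,0],0],
    [[0,-5,-299],[0,0,0],0]
  ]
}}

```text
clock: 27.5
position: [0.5829, -0.1262, 0.1046]
eef_rot: [0.489, -0.51, 0.489, 0.511]
contact_force: [-3.5, 3.6, 0.5]
grip_width: -0.0001
```

```bash
python3 w.py
```

```text
tcp chest [  61.5 -149.5] 0.1046 [-3.51759136  3.63069334  0.4629516 ] 1.613
```

>>> {"fn": "arm_command", "kwargs": {
  "steps": [
    [[0,7,0],[0,0,0],0],
    [[0,14,15],[0,0,0],0],
    [[0,14,50],[0,0,0],0],
    [[0,14,92],[0,0,0],0],
    [[0,14,134],[0,0,0],0],
    [[0,14,176],[0,0,0],0],
    [[0,14,218],[0,0,0],0],
    [[0,14,260],[0,0,0],0],
    [[0,14,288],[0,0,0],0],
    [[0,12,299],[0,0,0],0],
    [[0,9,299],[0,0,0],0],
    [[0,7,299],[0,0,0],0],
    [[0,5,299],[0,0,0],0],
    [[0,3,299],[0,0,0],0],
    [[0,1,299],[0,0,0],0],
    [[0,-1,299],[0,0,0],0],
    [[0,-3,299],[0,0,0],0],
    [[0,-4,299],[0,0,0],0],
    [[0,-5,299],[0,0,0],0]
  ]
}}

```text
clock: 29.4
position: [0.5753, 0.1724, 0.1046]
eef_rot: [0.489, -0.51, 0.49, 0.51]
contact_force: [-3.0, -2.3, 0.2]
grip_width: 0.0002
```

```bash
cat >> w.py <<'E'
for n in('top','scene'):
    s=snap(n);P=cloud(s);Q=ch(P);z=P[...,2]
    m=(s['depth']>0)&(z>.106)&(z<.12)&(Q[...,0]>.02)&(Q[...,0]<.12)
    nl,L,S,C=cv2.connectedComponentsWithStats(m.astype(np.uint8))
    for k in range(1,nl):
        if S[k,4]>8: print(n,S[k,4],(np.median(Q[L==k],0)*1000).round(1))
E
python3 w.py
```

```text
tcp chest [ 66.4 149.1] 0.1046 [-3.01405965 -2.26193315  0.18580033] 1.613
top 51 [  85.2 -148.8]
scene 88 [ 90.8 146.8]
scene 68 [  88.2 -150.9]
```

>>> {"fn": "arm_command", "kwargs": {
  "steps": [
    [[0,7,0],[0,0,0],0],
    [[0,13,-15],[0,0,0],0],
    [[0,13,-50],[0,0,0],0],
    [[0,13,-92],[0,0,0],0],
    [[0,13,-134],[0,0,0],0],
    [[0,13,-176],[0,0,0],0],
    [[0,13,-218],[0,0,0],0],
    [[0,13,-260],[0,0,0],0],
    [[0,13,-288],[0,0,0],0],
    [[0,11,-299],[0,0,0],0],
    [[0,9,-299],[0,0,0],0],
    [[0,7,-299],[0,0,0],0],
    [[0,5,-299],[0,0,0],0],
    [[0,3,-299],[0,0,0],0],
    [[0,1,-299],[0,0,0],0],
    [[0,0,-299],[0,0,0],0],
    [[0,-1,-299],[0,0,0],0],
    [[0,-2,-299],[0,0,0],0],
    [[0,-3,-299],[0,0,0],0]
  ]
}}

```text
clock: 31.4
position: [0.5909, -0.1258, 0.1045]
eef_rot: [0.489, -0.51, 0.489, 0.511]
contact_force: [-3.2, 1.8, 0.6]
grip_width: -0.0003
```

```bash
head -2 w.py | python3
```

```text
tcp chest [  69.4 -149.5] 0.1045 [-3.15117875  1.78270449  0.56787222] 1.613
```

>>> {"fn": "arm_command", "kwargs": {
  "steps": [
    [[0,6,0],[0,0,0],0],
    [[0,11,15],[0,0,0],0],
    [[0,11,50],[0,0,0],0],
    [[0,11,92],[0,0,0],0],
    [[0,11,134],[0,0,0],0],
    [[0,11,176],[0,0,0],0],
    [[0,11,218],[0,0,0],0],
    [[0,11,260],[0,0,0],0],
    [[0,11,288],[0,0,0],0],
    [[0,9,299],[0,0,0],0],
    [[0,7,299],[0,0,0],0],
    [[0,5,299],[0,0,0],0],
    [[0,3,299],[0,0,0],0],
    [[0,1,299],[0,0,0],0],
    [[0,0,299],[0,0,0],0],
    [[0,-1,299],[0,0,0],0],
    [[0,-2,299],[0,0,0],0]
  ]
}}

```text
clock: 33.1
position: [0.5803, 0.1721, 0.1046]
eef_rot: [-0.489, 0.51, -0.49, -0.51]
contact_force: [-3.0, -1.2, 0.6]
grip_width: -0.0003
```

```bash
python3 w.py
```

```text
tcp chest [ 71.4 148.6] 0.1046 [-2.95897363 -1.19844521  0.62455455] 1.612
top 49 [  92.5 -149.4]
scene 83 [ 94.2 147.3]
scene 66 [  96.2 -151.5]
```

>>> {"fn": "arm_command", "kwargs": {
  "steps": [
    [[0,-1,0],[0,0,0],0],
    [[0,-2,0],[0,0,0],0]
  ]
}}

```text
clock: 33.4
position: [0.5822, 0.1729, 0.1046]
eef_rot: [0.489, -0.51, 0.489, 0.511]
contact_force: [-2.3, -1.5, -0.7]
grip_width: -0.0002
```

```bash
python3 - <<'E'
from h import *
b=snap('scene');cv2.imwrite('pics/6.png',cv2.resize(b['image'][130:300,160:390],(690,510),interpolation=cv2.INTER_CUBIC)[:,:,::-1])
for y in(-.15,-.08,.05):
  u,v=proj(b,[*wd((.120,y)),.088]);print(y,(u-160)*3,(v-130)*3)
E
python3 w.py
```

```text
-0.15 216.65163115679428 387.365161397875
-0.08 299.8700905225568 359.10592817357883
0.05 449.4733706275271 308.3038102801852
tcp chest [ 73.6 149.4] 0.1046 [-1.56385042 -0.98356397 -0.47063454] 1.613
top 49 [  92.9 -149.1]
scene 84 [ 97.6 147.4]
scene 66 [  96.7 -151.3]
```

View pics/6.png

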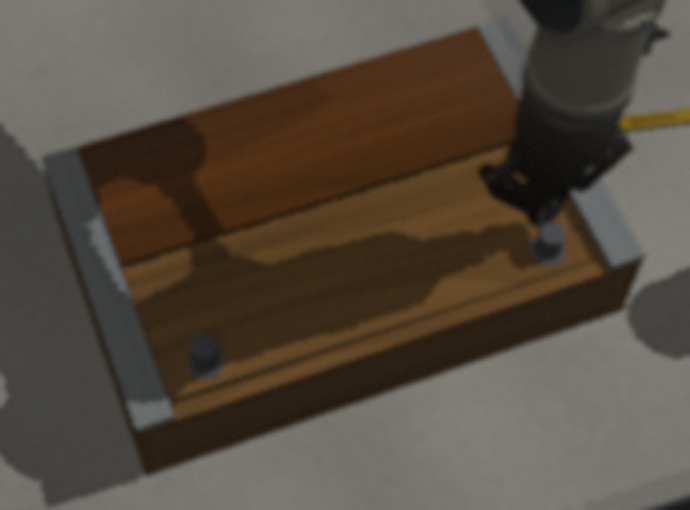

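Lid nearly shut; a dark gap line remains at the back wall. Continue at the right.

>>> {"fn": "arm_command", "kwargs": {
  "steps": [
    [[0,6,0],[0,0,0],0],
    [[0,12,-15],[0,0,0],0],
    [[0,12,-50],[0,0,0],0],
    [[0,12,-92],[0,0,0],0],
    [[0,12,-134],[0,0,0],0],
    [[0,12,-176],[0,0,0],0],
    [[0,12,-218],[0,0,0],0],
    [[0,12,-260],[0,0,0],0],
    [[0,12,-288],[0,0,0],0],
    [[0,10,-299],[0,0,0],0],
    [[0,8,-299],[0,0,0],0],
    [[0,6,-299],[0,0,0],0],
    [[0,4,-299],[0,0,0],0],
    [[0,2,-299],[0,0,0],0],
    [[0,1,-299],[0,0,0],0],
    [[0,0,-299],[0,0,0],0],
    [[0,-1,-299],[0,0,0],0]
  ]
}}

```text
clock: 35.25
position: [0.5958, -0.1251, 0.1046]
eef_rot: [0.489, -0.51, 0.489, 0.511]
contact_force: [-4.0, 2.0, 0.9]
grip_width: 0.0001
```

```bash
head -2 w.py | python3
```

```text
tcp chest [  74.4 -149. ] 0.1046 [-4.04491186  2.03637479  0.87931947] 1.614
```

>>> {"fn": "arm_command", "kwargs": {
  "steps": [
    [[0,-1,0],[0,0,0],0],
    [[0,-2,0],[0,0,0],0]
  ]
}}

```text
clock: 35.45
position: [0.5963, -0.1252, 0.1045]
eef_rot: [0.488, -0.509, 0.49, 0.512]
contact_force: [-11.1, 2.7, 5.0]
grip_width: -0.0
```

```bash
head -2 w.py | python3
```

```text
tcp chest [  74.9 -149. ] 0.1045 [-11.121146     2.66857464   5.01643433] 1.613
```

>>> {"fn": "arm_command", "kwargs": {
  "steps": [
    [[0,-0.5,0],[0,0,0],0],
    [[0,-0.5,0],[0,0,0],0]
  ]
}}

```text
clock: 35.65
position: [0.5963, -0.1252, 0.1045]
eef_rot: [0.488, -0.509, 0.49, 0.512]
contact_force: [-12.3, 3.1, 4.5]
grip_width: -0.0002
```

```bash
python3 w.py
```

```text
tcp chest [  74.9 -149.1] 0.1045 [-12.25097992   3.06948943   4.51868231] 1.613
top 51 [ 96.5 148.7]
scene 63 [100.4 147.4]
scene 95 [  97.6 -151.5]
```

>>> {"fn": "arm_command", "kwargs": {
  "steps": [
    [[0,-0.5,0],[0,0,0],0],
    [[0,-0.5,0],[0,0,0],0]
  ]
}}

```text
clock: 35.95
position: [0.5963, -0.1252, 0.1045]
eef_rot: [0.488, -0.508, 0.491, 0.512]
contact_force: [-13.8, 2.7, 5.7]
grip_width: 0.0001
```

```bash
head -2 w.py | python3
```

```text
tcp chest [  74.9 -149. ] 0.1045 [-13.83474183   2.74565449   5.67794274] 1.613
```

>>> {"fn": "arm_command", "kwargs": {
  "steps": [
    [[0,-0.5,0],[0,0,0],0],
    [[0,-1,0],[0,0,0],0],
    [[0,-1,0],[0,0,0],0]
  ]
}}

```text
clock: 36.25
position: [0.5965, -0.1252, 0.1045]
eef_rot: [0.488, -0.508, 0.491, 0.513]
contact_force: [-16.7, 3.8, 6.6]
grip_width: -0.0
```

```bash
head -2 w.py | python3
```

```text
tcp chest [  75.1 -149.1] 0.1045 [-16.71889299   3.83746066   6.58981639] 1.613
```

>>> {"fn": "arm_command", "kwargs": {
  "steps": [
    [[0,7,0],[0,0,0],0],
    [[0,15,15],[0,0,0],0],
    [[0,15,50],[0,0,0],0],
    [[0,15,92],[0,0,0],0],
    [[0,15,134],[0,0,0],0],
    [[0,15,176],[0,0,0],0],
    [[0,15,218],[0,0,0],0],
    [[0,15,260],[0,0,0],0],
    [[0,15,288],[0,0,0],0],
    [[0,12,299],[0,0,0],0],
    [[0,9,299],[0,0,0],0],
    [[0,7,299],[0,0,0],0],
    [[0,5,299],[0,0,0],0],
    [[0,4,299],[0,0,0],0],
    [[0,3,299],[0,0,0],0],
    [[0,2,299],[0,0,0],0],
    [[0,1,299],[0,0,0],0],
    [[0,1,299],[0,0,0],0]
  ]
}}

```text
clock: 38.05
position: [0.5838, 0.1715, 0.1045]
eef_rot: [0.487, -0.509, 0.492, 0.511]
contact_force: [-12.8, -3.5, 4.7]
grip_width: -0.0002
```

```bash
head -2 w.py | python3
```

```text
tcp chest [ 74.8 147.9] 0.1045 [-12.78773588  -3.53730155   4.66608047] 1.612
```

>>> {"fn": "arm_command", "kwargs": {
  "steps": [
    [[0,-0.5,0],[0,0,0],0],
    [[0,-1,0],[0,0,0],0],
    [[0,-1,0],[0,0,0],0]
  ]
}}

```text
clock: 38.35
position: [0.5839, 0.1716, 0.1045]
eef_rot: [0.487, -0.509, 0.492, 0.512]
contact_force: [-16.4, -3.9, 7.8]
grip_width: -0.0003
```

```bash
head -2 w.py | python3
```

```text
tcp chest [ 75.  147.9] 0.1045 [-16.40142863  -3.89020067   7.76601126] 1.612
```

>>> {"fn": "arm_command", "kwargs": {
  "steps": [
    [[0,6,0],[0,0,0],0],
    [[0,16,0],[0,0,0],0],
    [[-15,30,0],[0,0,0],0],
    [[-40,60,0],[0,0,0],0],
    [[-80,100,0],[0,0,0],0],
    [[-100,140,0],[0,0,0],0],
    [[-100,160,0],[0,0,0],0],
    [[-100,160,0],[0,0,0],0]
  ]
}}

```text
clock: 39.15
position: [0.4262, 0.1665, 0.207]
eef_rot: [-0.491, 0.511, -0.487, -0.51]
contact_force: [0.9, -0.1, 0.0]
grip_width: 0.0002
```

```bash
python3 w.py; python3 - <<'E'
from h import *
b=snap('scene');a=snap('top')
cv2.imwrite('pics/7.png',np.vstack([cv2.resize(b['image'][195:275,200:380],(720,320),interpolation=cv2.INTER_CUBIC),cv2.resize(a['image'][125:190,155:335],(720,260),interpolation=cv2.INTER_CUBIC)])[:,:,::-1])
E
```

```text
tcp chest [-82.8 149.5] 0.207 [ 0.85903421 -0.10107065  0.01759779] 1.614
top 50 [  96.2 -149.6]
top 51 [ 96.6 148.9]
scene 65 [100.7 147.4]
scene 74 [  99.7 -151.7]
```

View pics/7.png

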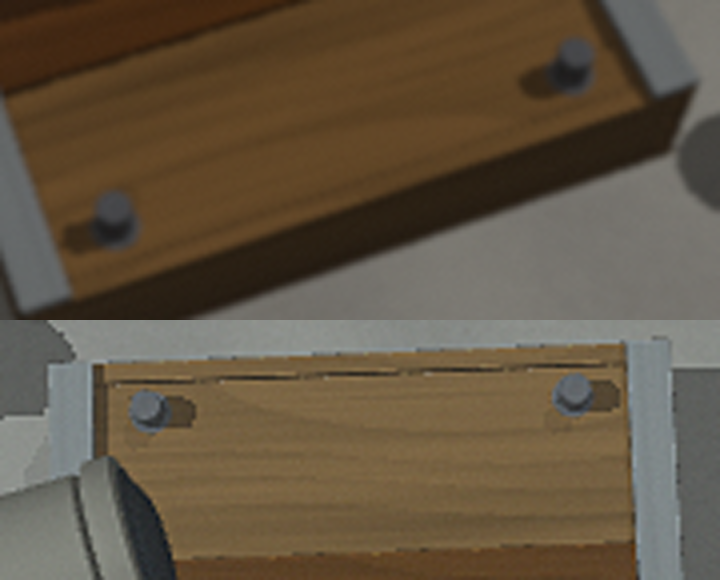

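The lid looks shut, with only a thin even seam; knobs read 96.2 and 96.6 mm (97 when shut). I'll check the seam width at each end numerically.

```bash
python3 - <<'E'
from h import *
a=snap('top');g=cv2.cvtColor(a['image'],cv2.COLOR_RGB2GRAY).astype(int)
for lo,hi in((.08,.18),(-.05,.05),(-.18,-.08)):
    n=0;out=[];dp=[]
    for y in np.arange(hi,lo,-.0024):
        u,v=proj(a,[*wd((.119,y)),.088]);u=int(round(u));v=int(round(v))
        c=g[v-4:v+5,u];ref=np.median(c);out.append((c<ref-15).sum());k=int(c.argmin());dp.append(ch(ray(a,u,v-4+k,.088))[0]) if c.min()<ref-15 else 0
    print(lo,'mean dark px',np.mean(out),np.mean(dp),'px mm',1.29/464*1000)
u,v=map(round,proj(a,[*wd((.119,-.1)),.088]));print(g[v-5:v+6,u-8:u+8])
E
```

```text
0.08 mean dark px 1.2380952380952381 0.11971094000469482 px mm 2.7801724137931036
-0.05 mean dark px 1.0 0.11955406432529628 px mm 2.7801724137931036
-0.18 mean dark px 1.2380952380952381 0.1188726090764657 px mm 2.7801724137931036
[[127 109 108 109 112 110 118 104 105 108 106 111 100  99 101 100]
 [100 102 104 100 100 102 100 100 105 103 102 104 102 103 105 102]
 [105 102 103 102 103 103 102 105 100 103 104 104 103 103 102 103]
 [ 99 102 100  99  97  97  97  98  97  97  95  97  98  98  98  98]
 [103 102 102 116 115 114 110 108  86  89  82  80  78  78  65  67]
 [ 40  48  43  47  56  51  59  63  69  97  74  76  87  86  87 126]
 [105 106 103 104 106 105 105 105 102 102 102 102 103 104 104 102]
 [105 104 103 101 103 101 103 102 102 104 104 103 101 102 105 105]
 [105 101 105 104 103 102 104 102 105 105 103 104 106 104 106 107]
 [104 105 108 103 108 105 106 107 107 105 106 103 106 105 107 105]
 [106 105 105 104 105  99 105 104 102 103 103 105 101 103 102 105]]
```

```bash
python3 -c "
from cell import bot
print(bot.finish_job())"
```

```text
the job is handed in; nothing more can be done
None
```

The cassette tool is standing in the right half of the well, and the lid is shut over it. I handed the job in after about 39 s of robot time, with the arm raised clear of the chest.

- **Cassette tool:** I set it down upright between the partition and the bell. A picture before closing showed it clear of both.
- **Closing the lid:** I used short alternating pushes on the two knobs, keeping one end at most about 8 mm ahead of the other. The highest force I read was about 17 N, and it never bound.
- **Home check:** Both ends stopped at the same place, within 0.1 mm, and did not move on under 16 to 17 N. That is more than the 8 to 14 N an end should need. The top view puts the knobs at 96.2 and 96.6 mm against 97 mm when shut, and the seam at the back wall is thin and even, about 1.5 to 2 mm as seen.

**Checks that disagreed:**
- The scene camera read the knobs at about 100 mm. It had also read about 4 mm high at the start.
- I felt very little of the stiff last 14 mm: my end-of-move readings stayed at 3 to 4 N until the final millimetre.

I did not measure the other objects again at the end. The arm's path kept clear of all of them, and no reading showed an unexpected contact.

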